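# Pack and hold a heater casting in its fixture

### The job

The finned heater casting stands in the holding fixture a little short of the back stop, with a wide gap to the bar on one side and a narrow gap on the other. Take the thin packing plate out of the wooden block, slide it down into the side gap that is wide enough for it, about midway along the casting, until it stands on the fixture's base, and let go of it. Then push the casting straight back until its flange is flush on the back stop and finish while still pressing it firmly there, with the plate still in its gap and the thick plate and the other heater parts left where they are.

Things in the scene. Friction and masses are not known exactly. Their poses are not given: they have to be found in the camera images.
- fixture: Holding fixture, fixed to the bench: a flat steel base 300 x 220 x 15 mm. Its own x axis points to the back stop (away from the robot), y to the left, z up; its origin is on the bench, 105 mm in front of the stop's face and midway between the two side bars. The casting and the plate stand on the base's top, 15 mm above the bench.
- stop: Back stop on the fixture: upright steel block 25 mm thick (along x), 150 mm wide, its top 75 mm above the bench, with two opened toggle clamps on top of it (up to about 145 mm above the bench). Its origin is at the foot of the face that looks at the casting.
- stop_face (a point): Point on the back stop's face, at its middle across, 50 mm above the bench; axes as the fixture's.
- bar_thin: The thinner of two upright steel side bars, 140 mm long (x) x 20 mm thick (y) x 45 mm high, fixed on the base beside the casting, on its left or its right; axes as the fixture's. Origin: centre of its underside, 15 mm above the bench, 25 mm ahead of the fixture's origin along x and 67.5 mm to one side. The gap between it and the casting is 10 to 15 mm.
- bar_thick: The thicker side bar, 140 x 40 x 45 mm, on the other side, origin as for the thin one. The gap between it and the casting is under 5 mm.
- casting: Finned aluminium heat-exchanger casting, loose, about 0.7 kg, 150 mm long (x) x 90 mm wide (y) x 70 mm high, standing on the base with its flange towards the back stop, 10 to 30 mm short of it. Origin: centre of its underside; x points to its flange, z up. Its top is 85 mm above the bench; a sensor boss 22 mm across, up to 97 mm above the bench, stands on top 45 mm from its centre towards the robot. Too wide to grip. Sliding it takes up to about 10 N.
- casting_flange (a point): Centre of the casting's flat flange face (150 x 90 x 70 mm casting, +x end), 35 mm above its underside.
- casting_end (a point): Centre of the casting's flat closed end (90 x 70 mm) that faces the robot, 35 mm above its underside, 50 mm above the bench.
- thin_plate_mid (a point): Middle of the thin packing plate, half-way up: a steel plate 60 mm long (x), 8 mm thick (y), 120 mm high, about 0.3 kg, standing upright in the wooden block. The top of it has black grip scales 40 mm long that make it 16 mm thick, from 22 to 58 mm above this point (grip centre 40 mm above it); the plate's top is 60 mm and its foot 60 mm from this point. It is the thinner of two such plates.
- block: Wooden block 90 x 150 x 50 mm, fixed on the bench to the left or the right of the fixture, with two pockets 35 mm deep along its x axis: the thin plate stands in the one 35 mm to its -y side, the thick plate in the one 35 mm to its +y side. Pocket clearance about 1 mm each side. Origin: centre of its underside.
- thick_plate: The thicker packing plate, 60 x 16 x 120 mm with grip scales 24 mm thick, in the block's other pocket. Too thick for either gap; leave it. Origin: centre of its foot.
- blower: Combustion-air blower with motor, about 145 x 80 x 85 mm, lying loose on the other side of the fixture from the block. Bystander. Origin: under its middle.
- burner_tube: Perforated steel burner tube, 50 mm across (68 mm at its foot) and 68 mm high. Bystander. Origin: centre of its underside.
- control_unit: Yellow plastic control unit, 85 x 60 x 45 mm. Bystander. Origin: centre of its underside.

How it is judged:
By the outcome, as a careful person would: the job done as asked, in the order asked, and still so for the second after the job is handed in, while the arm keeps its last pose, push and grip.
It also fails if it takes over 64 s, if anything falls off the work surface, if the arm or the gripper's body presses on something with over 40 N, if the wrist force passes 120 N, or if a joint passes its speed limit or range.

### The arm

A 6-joint arm with a two-finger parallel gripper is mounted at the origin on the work surface. World frame = base frame: x ahead of the robot, y to its left, z up, the work surface at z = 0. Lengths are in m, angles in rad, forces in N, time in s.
With the tool pointing down it reaches from about 0.3 to 0.825 m from the base axis. Payload 5.4 kg.
Tool frame: the origin (TCP) lies at the very end of the fingers, on their centre line; the grasp point (between the pads) lies 19 mm behind it; z points along the fingers, y is the line along which they close (so a half turn about z gives the same grasp; the last joint's range is limited). The gripper opens to 92 mm and grips with 3 to 60 N. Pads are 20 mm wide; open, the fingers measure 128 mm over their backs; the gripper's body (75 mm by 189 mm) begins 69 mm behind the grasp point.
Start: joints at [-1.498, 0.158, 1.597, -0, 1.386, -0.21], TCP at [0.16, -0.552, 0.215] pointing down, gripper open.
Joint ranges: [-2.91, 2.91], [-0.94, 2.29], [0.18, 2.7], [-1.29, 4.43], [0.17, 2.64], [-3, 3]. Speed limits (rad/s): [2.57, 2.57, 3.14, 3.14, 3.14, 3.14].

### API

Orientations are given as a rotation vector (axis times angle).
In Python, from workcell import bot gives the robot as it stands. Calls block until the motion is done:
- bot.goto(position, orientation): joint-space move of the TCP to a pose.
- bot.line_to(position, rot=None, max_speed=0.15): straight line of the TCP; rot=None keeps the orientation; max_speed is the mean speed in m/s.
- bot.set_joints(angles): joint-space move.
- bot.set_gripper(opening, newtons=None): opening from 0.0 (shut) to 1.0 (fully open); newtons is the grip in N (None keeps the last); returns when the fingers have stopped.
- bot.hold(seconds).
- bot.inverse_kinematics(position, orientation): joint angles nearest the present ones, or None.
- bot.read_camera(name): name is "side" or "top"; returns a dict with "pixels" (480x640x3 uint8, blue, green, red), "fx", "fy", "cx", "cy" (pixels), "R" (3x3) and "t" (3): a world point X has camera coordinates R X + t. Camera axes: x right, y down, z forward; pixel columns grow to the right and rows downward; lengths in m; the calibration is good to about 2 mm. A picture is of the moment at which its call begins. There is no depth.
A pose or a line that the arm cannot do raises bot.MotionError and nothing moves.
- bot.job_done(): hands the job in; it is judged then, once.
Readings, each from a call of its own:
- bot.current_clock(): time.
- bot.current_joints(): joint angles.
- bot.current_joint_vel(): joint speeds.
- bot.current_effort(): joint torques, N m.
- bot.current_ee_pos(): TCP position.
- bot.current_tool_rot(): TCP orientation.
- bot.current_contact_force(): force on the tool from outside, world axes, zero at the start.
- bot.current_ft_torque(): the same for the moment, N m.
- bot.current_opening(): opening from 0.0 (shut) to 1.0 (fully open).
- bot.current_grip_force(): force on a finger pad.
Only numpy, scipy, OpenCV 4.12 (cv2) and the standard library are available. Lean on these libraries where they do the work, as an engineer would, in place of code of your own. Each camera call takes 0.05 s, during which the arm holds its last target. There are 200 camera calls.

## Working session

There is one attempt and no reset: what is moved stays moved. The work goes in short steps, each a Python script; the robot and the scene stay as the last script left them, time stands still between calls to the robot, and variables do not carry over. Pictures are saved under pics/ and viewed, at most 10 in all, crops included, and the job is handed in when it is done.

```bash
mkdir -p pics; ls
python3 - <<'E'
from workcell import bot
import cv2
for n in("top","side"):
    c=bot.read_camera(n); cv2.imwrite(f"pics/{n}0.png",c["pixels"]); print(n,c["fx"],c["fy"],c["cx"],c["cy"],c["R"],c["t"])
E
```

```text
pics
top 589.4735951300842 589.4735951300842 314.44462367975837 238.9821569034443 [[-0.02099622 -0.99959036  0.0194493 ]
 [-0.99660571  0.01937676 -0.08001006]
 [ 0.07960042 -0.02106319 -0.99660429]] [0.00437646 0.57470761 1.31233653]
side 556.6614703303351 556.6614703303351 319.63081632535034 244.39791702662643 [[-0.9756627  -0.2190449   0.01008079]
 [-0.13426664  0.56043531 -0.81724215]
 [ 0.1733631  -0.7987062  -0.57620625]] [0.56906541 0.11471015 1.36217305]
```

View pics/top0.png

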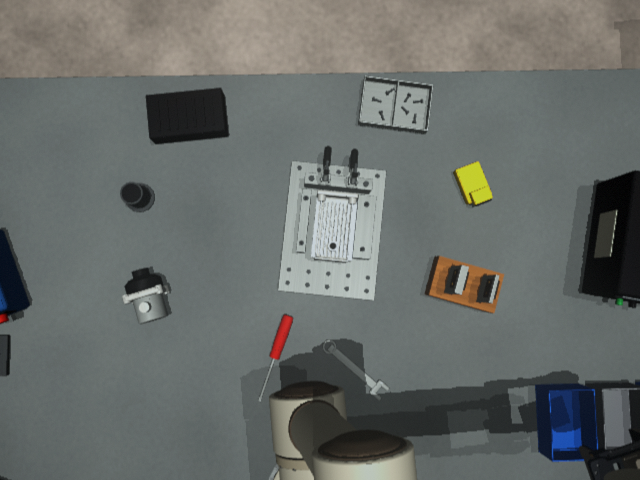

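View pics/side0.png

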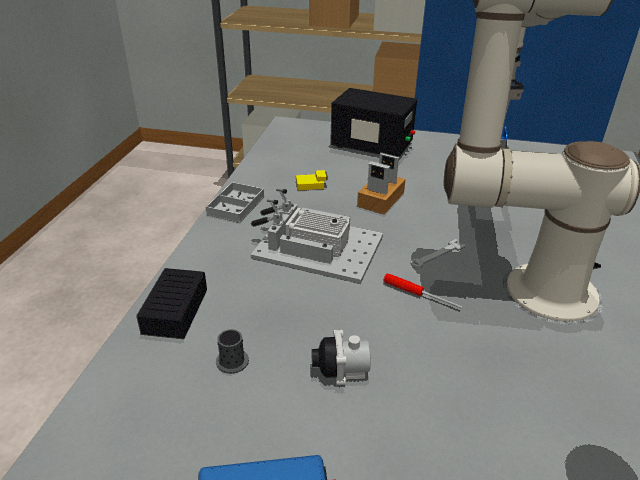

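The top view shows the fixture around (332,232), the block at (465,284) with plates near (457,279) and (488,288), and the blower at (148,295). The side view shows the block at (382,193). I'll enlarge the fixture and block.

Run:
```python
import cv2,numpy as np
a=cv2.imread("pics/top0.png"); s=cv2.imread("pics/side0.png")
f=lambda im,x,y,w,h,k:cv2.resize(im[y:y+h,x:x+w],None,fx=k,fy=k,interpolation=cv2.INTER_CUBIC)
cv2.imwrite("pics/c1.png",f(a,270,140,130,150,4))
cv2.imwrite("pics/c2.png",np.vstack([f(a,420,245,90,75,4)[:300],f(s,350,145,90,75,4)]))
```

```text
(no output)
```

View pics/c1.png

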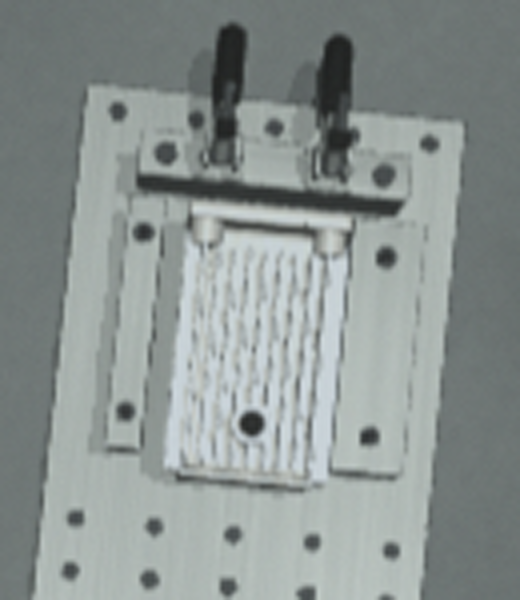

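View pics/c2.png

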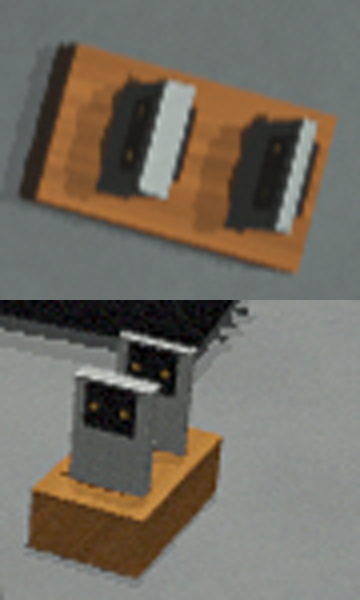

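The crops show the wide gap on the left (+y), between the thin bar and the casting, at crop x≈155. The thin plate is the right-hand one in the block, top strip from crop (311,120) to (283,233), so block +y points left.

```bash
cat > h.py <<'E'
import cv2,numpy as np
from workcell import bot
from scipy.spatial.transform import Rotation as Ro
def ray(c,uv,z):
    uv=np.atleast_2d(uv).astype(float); d=np.c_[(uv[:,0]-c["cx"])/c["fx"],(uv[:,1]-c["cy"])/c["fy"],np.ones(len(uv))]
    o=-c["R"].T@c["t"]; d=d@c["R"]
    return (o+d*((z-o[2])/d[:,2])[:,None])
def quad(mask):
    cs,_=cv2.findContours(mask,cv2.RETR_EXTERNAL,cv2.CHAIN_APPROX_NONE)
    h=cv2.convexHull(max(cs,key=cv2.contourArea)); return cv2.approxPolyDP(h,0.03*cv2.arcLength(h,True),True)[:,0]
def down(yaw): # tool z down, tool y along yaw+90deg direction (or opposite)
    return (Ro.from_euler('z',yaw)*Ro.from_euler('x',np.pi)).as_rotvec()
E
python3 - <<'E'
from h import *
c=bot.read_camera("top"); im=c["pixels"]
g=cv2.cvtColor(im,cv2.COLOR_BGR2GRAY)
roi=np.zeros_like(g); roi[140:320,265:400]=255
print("bench",g[310,330],g[200,275],"base",g[285,300],g[175,300])
th=(int(g[310,330])+int(g[285,300]))/2
m=((g>th)&(roi>0)).astype(np.uint8)*255
m=cv2.morphologyEx(m,cv2.MORPH_CLOSE,np.ones((9,9)))
q=quad(m); print(q.tolist(),ray(c,q,.015).round(4).tolist())
P=ray(c,q,.015)[:,:2]; print("side lengths",np.linalg.norm(P-np.roll(P,-1,0),axis=1).round(4))
hsv=cv2.cvtColor(im,cv2.COLOR_BGR2HSV)
b=cv2.inRange(hsv,(5,120,90),(22,255,255)); b[:,:420]=0;b[:,510:]=0;b[:240]=0;b[320:]=0
q=quad(b); P=ray(c,q,.05)[:,:2]; print("block",q.tolist(),P.round(4).tolist(),P.mean(0),np.linalg.norm(P-np.roll(P,-1,0),axis=1).round(4))
crop=lambda l,o:np.array(l)/4-.375+np.array(o)
# hand picks in the crops
t=crop([(305,118),(318,121),(290,235),(276,232)],(420,245)); P=ray(c,t,.135)[:,:2];print("thin",P.round(4).tolist(),P.mean(0))
t=crop([(165,82),(195,85),(167,198),(138,193)],(420,245)); P=ray(c,t,.135)[:,:2];print("thick",P.round(4).tolist(),P.mean(0))
k=lambda l,z:ray(c,crop(l,(270,140)),z)[:,:2].round(4).tolist()
print("thin bar inner edge",k([(163,200),(139,450)],.06),"cast left edge",k([(188,240),(166,470)],.085),"cast right",k([(350,250),(326,482)],.085))
print("stop face top edge",k([(138,178),(402,203)],.075), "flange top edge",k([(192,203),(352,215)],.085),"end",k([(180,472),(308,482)],.085))
print("boss",k([(252,423)],.097))
E
```

```text
bench 117 115 base 177 162
[[292, 162], [385, 171], [373, 299], [278, 289]] [[0.754, 0.0405, 0.015], [0.7294, -0.1734, 0.015], [0.4364, -0.1372, 0.015], [0.4635, 0.0774, 0.015]]
side lengths [0.2153 0.2952 0.2162 0.2928]
block [[439, 256], [503, 274], [493, 312], [429, 294]] [[0.5292, -0.2828], [0.4863, -0.4241], [0.403, -0.398], [0.4456, -0.2574]] [ 0.46601111 -0.34056927] [0.1477 0.0874 0.1469 0.0874]
thin [[0.4852, -0.3802], [0.4835, -0.3869], [0.425, -0.3696], [0.4267, -0.3624]] [ 0.45508618 -0.37479081]
thick [[0.5053, -0.3079], [0.5035, -0.3235], [0.4454, -0.3065], [0.4483, -0.2915]] [ 0.47561978 -0.30736006]
thin bar inner edge [[0.6816, 0.0003], [0.5432, 0.0163]] cast left edge [[0.6554, -0.0125], [0.5307, 0.002]] cast right [[0.6483, -0.1004], [0.5225, -0.0841]]
stop face top edge [[0.6916, 0.0139], [0.6752, -0.1306]] flange top edge [[0.6756, -0.0151], [0.6675, -0.102]] end [[0.5294, -0.0055], [0.5227, -0.0743]]
boss [[0.5543, -0.0443]]
```

Run:
```python
from h import *
x,y=.4555,-.3745
print(bot.current_tool_rot())
best=None
for k in(0,np.pi,-np.pi):
    j=[bot.inverse_kinematics([*p],down(w+k)) for p,w in(((x,y,.24),-.29),((.6075,.0013,.23),-.12))]
    print(k,[None if a is None else np.round(a,2).tolist() for a in j])
bot.set_gripper(.45,8)
bot.goto([x,y,.22],down(-.29))
bot.line_to([x,y,.097],max_speed=.1)
print("touch?",bot.current_contact_force().round(1) if hasattr(bot.current_contact_force(),'round') else bot.current_contact_force())
bot.set_gripper(0,8); bot.hold(.3)
n=np.array([np.sin(.29),np.cos(.29)]);F=np.array(bot.current_contact_force());print("F",F.round(1),"lat",F[:2]@n,"open mm",bot.current_opening()*92,bot.current_grip_force(),bot.current_clock())
```

```text
[-3.10885100e+00 -4.42474339e-01 -1.73944182e-04]
0 [[-0.89, 0.18, 1.52, 0.0, 1.44, 0.97], [-0.2, 0.23, 1.48, 0.0, 1.43, 1.49]]
3.141592653589793 [[-0.89, 0.18, 1.52, -0.0, 1.44, -2.17], [-0.2, 0.23, 1.48, 0.0, 1.43, -1.65]]
-3.141592653589793 [[-0.89, 0.18, 1.52, -0.0, 1.44, -2.17], [-0.2, 0.23, 1.48, 0.0, 1.43, -1.65]]
touch? [-0.9 -0.8  0.9]
F [-0.6  1.8  2.5] lat 1.5934519318717757 open mm 16.345478450675873 7.995238155126572 4.4833
```

Run:
```python
from h import *
bot.set_gripper(0,35)
p=np.array(bot.current_ee_pos())
bot.line_to([p[0],p[1],.15],max_speed=.06); print(np.array(bot.current_contact_force()).round(1))
bot.line_to([p[0],p[1],.235])
bot.goto([.6075,.0013,.235],down(-.12))
bot.line_to([.6075,.0013,.185]); bot.hold(.4)
print(bot.current_ee_pos(),bot.current_opening()*92,np.array(bot.current_contact_force()).round(1),bot.current_clock())
f=lambda im,x,y,w,h,k:cv2.resize(im[y:y+h,x:x+w],None,fx=k,fy=k,interpolation=cv2.INTER_CUBIC)
a=bot.read_camera("top")["pixels"]; s=bot.read_camera("side")["pixels"]
cv2.imwrite("pics/side1.png",s); cv2.imwrite("pics/top1.png",a)
cv2.imwrite("pics/c3.png",np.hstack([f(a,270,140,100,150,4),f(s,270,150,100,150,4)]))
```

```text
[-1.4 -0.8 -2.6]
[0.60780113 0.00126594 0.18561303] 15.38841343375217 [ 0.5  0.4 -2.3] 8.8333
```

View pics/c3.png

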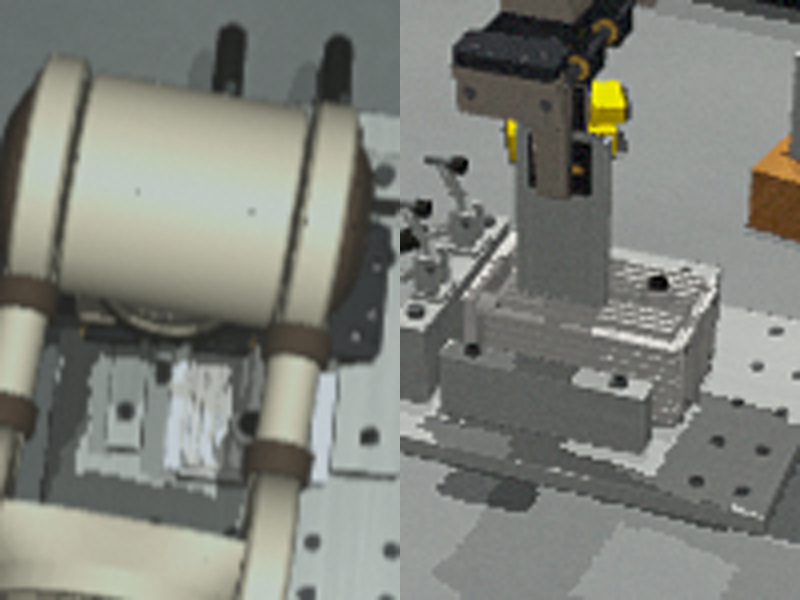

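The side crop shows the plate held upright above the casting, with its near foot edge from crop (517,292) to (607,305). The arm hides it from the top camera. I'll check the foot by ray, then go down slowly while watching the force.

Run:
```python
from h import *
c=bot.read_camera("side"); c["pixels"]
k=np.array([(517,292),(607,305)])
px=np.c_[(k[:,0]-400)/4+270-.375,k[:,1]/4+150-.375]
P=ray(c,px,.1046)[:,:2]; n=np.array([np.sin(.12),np.cos(.12)]);a=np.array([n[1],-n[0]])
print("foot near edge n:",P@n,"a:",P@a,"robot n",np.array(bot.current_ee_pos())[:2]@n+.004)
x,y=.6075,.0013
for z in np.r_[.175,.165,np.arange(.16,.099,-.005)]:
    bot.line_to([x,y,z],max_speed=.05); F=np.array(bot.current_contact_force())
    print(round(z,3),F.round(1),round(F[:2]@n,1))
    if abs(F[2]+2.3)>6 or abs(F[:2]@n)>6: break
print(bot.current_ee_pos(),bot.current_clock())
```

```text
foot near edge n: [0.07851912 0.07278215] a: [0.63291453 0.57448243] robot n 0.0780666936659734
0.175 [-0.6  0.2 -2.3] 0.1
0.165 [ 0.  -0.3 -3.1] -0.3
0.16 [-0.1  1.  -1.9] 1.0
0.155 [ 0.1 -0.5 -2.3] -0.5
0.15 [-0.4  0.7 -2. ] 0.7
0.145 [ 0.2  0.3 -2.8] 0.3
0.14 [ 0.3  0.3 -2.9] 0.3
0.135 [ 0.4 -0.3 -2.8] -0.2
0.13 [ 0.1 -1.  -2.4] -1.0
0.125 [-0.9  0.2 -3.5] 0.1
0.12 [ 0.7 -0.  -2.3] 0.1
0.115 [-0.8  0.5 -2.3] 0.4
0.11 [-0.2  0.1 -2.5] 0.0
0.105 [-0.2  0.5 -2.2] 0.4
0.1 [-0.9 -0.3 -2.3] -0.4
[0.60711162 0.00139272 0.09947396] 12.9333
```

Run:
```python
from h import *
x,y=.6075,.0013
for z in np.arange(.099,.092,-.001):
    bot.line_to([x,y,z],max_speed=.03); F=np.array(bot.current_contact_force()); print(round(z,3),F.round(1))
    if F[2]>2: break
bot.set_gripper(.35,8); bot.hold(.3)
p=np.array(bot.current_ee_pos());print(p,bot.current_opening(),np.array(bot.current_contact_force()).round(1))
bot.line_to([x,y,.2],max_speed=.1)
bot.set_gripper(0,10)
n=np.array([np.sin(.12),np.cos(.12)]);a=np.array([n[1],-n[0]])
q=(.527-.075)*a+.0225*n   # start of push, short of the casting's end
bot.line_to([q[0],q[1],.2],max_speed=.2)
print(bot.current_ee_pos(),bot.current_opening(),bot.current_clock(),bot.inverse_kinematics([q[0],q[1],.058],down(-.12)))
f=lambda im,x,y,w,h,k:cv2.resize(im[y:y+h,x:x+w],None,fx=k,fy=k,interpolation=cv2.INTER_CUBIC)
A=bot.read_camera("top")["pixels"]; s=bot.read_camera("side")["pixels"]
cv2.imwrite("pics/c4.png",np.hstack([f(A,270,140,100,150,4),f(s,250,130,100,150,4)]))
```

```text
0.099 [ 0.3 -0.3 -2.7]
0.098 [-0.2 -0.2 -2.5]
0.097 [ 0.8  0.2 -2.2]
0.096 [-2.   1.2  5.9]
[0.60752304 0.00128534 0.09600872] 0.3541183572641039 [-0.3  0.4 -0.1]
[ 0.4521242  -0.03179623  0.20027752] 0.007912546778536969 17.4083 [-0.33840134  0.03254296  2.06785987  0.          1.04118982  1.35239499]
```

View pics/c4.png

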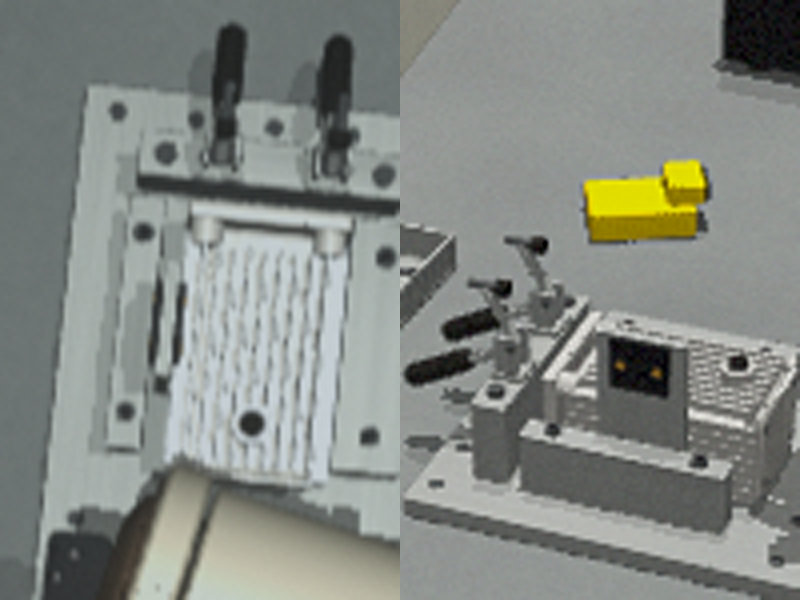

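The plate stands upright in the left gap, top at crop (170,300), midway along the casting, and it is released. Now for the push.

```bash
cat > push.py <<'E'
from h import *
n=np.array([np.sin(.12),np.cos(.12)]);a=np.array([n[1],-n[0]])
def at(s): q=s*a+.0225*n; return [q[0],q[1],.058]
E
python3 - <<'E'
from push import *
bot.line_to(at(.452),max_speed=.12)
bot.line_to(at(.495),max_speed=.1)
print(np.array(bot.current_contact_force()).round(1))
s=.495
while s<.56:
    s+=.002; bot.line_to(at(s),max_speed=.03); F=np.array(bot.current_contact_force()); f=-F[:2]@a
    print(round(s,3),round(f,1),round(F[:2]@n,1),round(np.array(bot.current_ee_pos())[:2]@a,4))
    if f>14: break
print(bot.current_clock())
E
```

```text
[0.3 0.2 0.6]
0.497 0.7 0.9 0.4967
0.499 -0.7 -0.2 0.499
0.501 -0.5 0.6 0.5011
0.503 -0.7 -0.2 0.5031
0.505 -1.3 0.8 0.5051
0.507 -0.1 0.7 0.5071
0.509 0.4 0.0 0.5091
0.511 0.0 -0.3 0.5111
0.513 -0.4 0.2 0.5131
0.515 -0.2 1.4 0.5151
0.517 4.8 -0.1 0.5157
0.519 4.8 -0.7 0.5175
0.521 6.0 0.5 0.5196
0.523 6.2 0.7 0.5218
0.525 2.8 -0.7 0.5245
0.527 2.6 0.3 0.5268
0.529 9.4 -1.5 0.5269
0.531 18.2 -1.1 0.5269
23.925
```

Run:
```python
from push import *
bot.line_to(at(.5328),max_speed=.03); bot.hold(.5)
for _ in range(2):
    F=np.array(bot.current_contact_force()); print((-F[:2]@a).round(1),F.round(1),np.array(bot.current_ee_pos())[:2]@a); bot.hold(.5)
f=lambda im,x,y,w,h,k:cv2.resize(im[y:y+h,x:x+w],None,fx=k,fy=k,interpolation=cv2.INTER_CUBIC)
A=bot.read_camera("top")["pixels"]; s=bot.read_camera("side")["pixels"]
cv2.imwrite("pics/c5.png",np.hstack([f(A,270,140,100,150,4),f(s,250,150,100,150,4)]))
```

```text
25.4 [-25.5   1.2  19.6] 0.5268436907720011
25.1 [-25.2   1.4  17.6] 0.5268442199719596
```

View pics/c5.png

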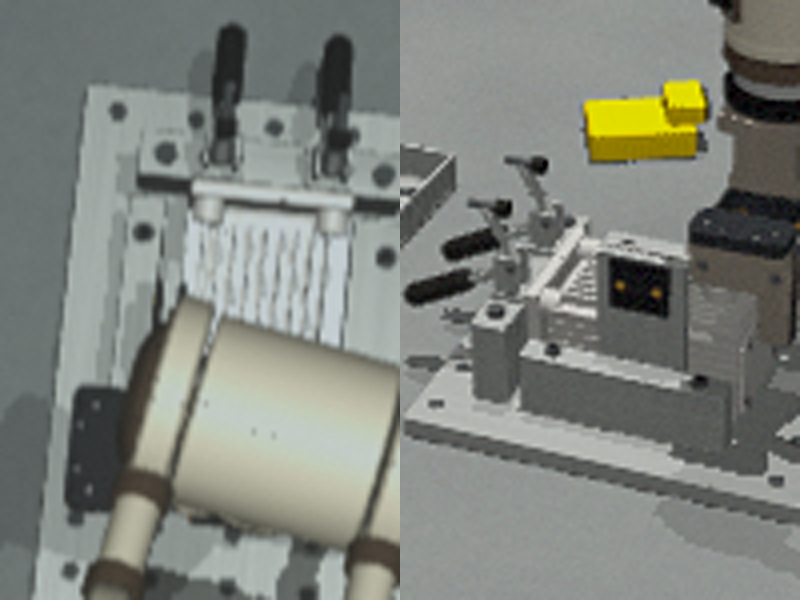

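The flange sits against the stop with no visible gap (crop y≈190), the plate is still upright in its gap, and the push holds steady at 25 N.

```bash
python3 -c "
from workcell import bot
print(bot.job_done(),bot.current_clock())"
```

```text
the job is handed in; nothing more can be done
the job is handed in; nothing more can be done
```

The job is handed in: the thin plate stands released on the base in the wide left gap, and the casting's flange is on the back stop with the arm still pressing it at about 25 N; I did not touch the thick plate or the other parts.

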